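# Post the failed modem module through the return-bin flap

### The arm

A 6-joint arm with a two-finger parallel gripper is mounted at the origin on the work surface. World frame = base frame: x ahead of the robot, y to its left, z up, the work surface at z = 0. Lengths are in m, angles in rad, forces in N, time in s.
With the tool pointing down it reaches from about 0.25 to 0.725 m from the base axis. Payload 4 kg.
Tool frame: the origin (TCP) lies midway between the tips of the shut fingers; the grasp point (between the pads) lies 19 mm behind it; z points along the fingers, x is the direction in which the jaws open and shut, and the axes are right-handed (so a half turn about z gives the same grasp; the last joint's range is limited). The gripper opens to 85 mm and grips with 20 to 120 N. Pads are 22 mm wide; open, the fingers measure 114 mm over their backs; the gripper's body (76 mm by 85 mm) begins 54 mm behind the grasp point. The pads swing forward as they close: fully open they stand 13 mm farther back than shut.
Start: joints at [1.244, 0.241, 0.005, 1.335, 0, 1.571], TCP at [0.161, 0.474, 0.231] pointing down, gripper open.
Joint ranges: [-2.72, 2.72], [-1.05, 1.87], [-1.09, 1.28], [-1.99, 2.15], [-1.42, 1.44], [-3.14, 3.14]. Speed limits (rad/s): [2.79, 2.79, 3.14, 3.14, 3.14, 3.14].

### API

Orientations are given as a unit quaternion [x, y, z, w].
In Python, from workcell import bot, vision, ticket gives the robot as it stands.
- The arm moves only by the tool play_rows, never from a script. Its argument "deltas" is one flat list of numbers, 5 for each row, row after row: the opening, from 0 (shut) to 1 (fully open), then the shift along the tool's x, y, z in units of 60 mm (1.0 is 60 mm), then the turn about the tool's z in degrees. A call has 1 to 12 rows; each row shifts and turns the pose as measured when the row begins, along the tool's axes as they then stand; what a row does not reach is not made up. A row lasts 1/8 s, in which the tool goes at most 62.5 mm and 10.7 degrees, less where a joint would pass 70% of its speed; a pose out of reach is approached as far as the arm can. A call is refused whole if a number of a shift passes 1 or a number of a turn 10.7, either way. A call with a gripper value outside its range is refused whole. The fingers move at their own pace and stop on an object; the grip force is fixed at half the most. Time passes only in rows, so rows that do not move let the fingers close. It gives the time, the measured TCP pose, the force and the opening at its end, in the units of the state.
- bot.get_obs(): the state, without advancing time (a new reading comes with each control period).
- vision.camera(name): name is "side" or "top"; returns a dict with "color" (480x640x3 uint8, blue, green, red), "intrinsics" (3x3 intrinsics, pixels), "k1" (the pictures are not rectified: a ray, as slopes to the right and down, at radius r is drawn at 1 + k1 r^2 times it, then the intrinsics apply), "rvec" (rotation vector, rad) and "tvec" (3), from world to camera coordinates, as OpenCV has them. Camera axes: x right, y down, z forward; pixel columns grow to the right and rows downward; lengths in m; the calibration is good to about 2 mm. A picture is of the moment at which its call begins. There is no depth.
- ticket.job_done(): hands the job in, once; it reports no verdict.
The state is a dict: "clock": time; "joint_pos": joint angles; "joint_vel": joint speeds; "tau": joint torques, N m; "eef_pos": TCP position; "tool_rot": TCP orientation; "ft_force": force on the tool from outside, world axes, zero at the start; "ft_torque": the same for the moment, N m; "grip_width": finger opening in m.
Only numpy, scipy, OpenCV 4.12 (cv2) and the standard library are available. Lean on these libraries where they do the work, as an engineer would, in place of code of your own. Each camera call takes 0.05 s, during which the arm holds its last target. There are 200 camera calls.

### The job

The blue modem module has failed its test. Lift it out of the grey test rack and push it, upright, down through the sprung yellow flap in the top of the return bin; keep hold of it until it has pushed the flap well open, then let it drop inside and draw back so that the flap closes behind it. Leave the white and pink modules where they stand.

Things in the scene. Friction and masses are not known exactly. Their poses are not given: they have to be found in the camera images.
- blue_center (a point): Blue modem module: upright box 50 mm (its x) by 22 mm thick (its y) by 100 mm tall (its z), 0.2 kg. The point is its centre, 50 mm above its underside; z up. Stands loosely in a pocket (35 mm deep, 2 mm play) of the dark grey test rack, top 125 mm over the table. Rack: fixed, 60 mm high, three pockets in a row along the modules' y, 85 mm apart; colour order varies.
- white_center (a point): White modem module: upright box 50 mm (its x) by 22 mm thick (its y) by 100 mm tall (its z), 0.2 kg. The point is its centre, 50 mm above its underside; z up. A good module in the same rack, to be left alone.
- pink_center (a point): Pink modem module: upright box 50 mm (its x) by 22 mm thick (its y) by 100 mm tall (its z), 0.2 kg. The point is its centre, 50 mm above its underside; z up. A good module in the same rack, to be left alone.
- flap_top (a point): Top centre of the yellow flap in the mouth (90 mm x by 120 mm y) of the fixed grey bin (150 x 180, 220 mm high), 2 mm below its rim. Shut: z up, x, y the bin's. Hinged along +x edge, it swings down up to 86 deg with this frame; a weak spring (under 2 N) shuts it. Open it hangs 90 mm; below, the bin is empty to its floor at 5 mm. A module goes in with its x along the bin's x, either way round.
There are look-alikes about, which are no part of the job. What is shaped like the part that bears flap_top but brown is not meant.

How it is judged:
By the outcome, as a careful person would: the job done as asked, in the order asked, and still so for the second after the job is handed in, with the robot touching nothing.
It also fails if it takes over 45 s, if anything falls off the work surface, if the arm or the gripper's body presses on something with over 40 N, if the wrist force passes 120 N, or if a joint passes its speed limit or range.

## Working session

There is one attempt and no reset: what is moved stays moved. The work goes in short steps, Python scripts to look and compute and a tool call to move; the robot and the scene stay as the last step left them, time stands still between calls to the robot, and variables do not carry over. Pictures are saved under pics/ and viewed, about 8 in all and at most 12, crops included, and the job is handed in when it is done.

Besides the shell and the picture viewer there is one more tool, called after "Emit:" by a JSON object that holds its "api" and its "payload". play_rows: Moves the arm, as the interface text tells. Its arguments: {"type":"object","properties":{"deltas":{"type":"array"}},"required":["deltas"]}

```bash
mkdir -p pics; cat > h.py <<'E'
import numpy as np, cv2
from workcell import bot, vision, ticket
def cam(n,save=None):
    c=vision.camera(n)
    if save: cv2.imwrite('pics/'+save,c['color'])
    return c
def ray(c,uv):
    K=np.array(c['intrinsics'],float);k=float(c['k1']);p=np.linalg.inv(K)@[uv[0],uv[1],1];d=p[:2].copy();x=d.copy()
    for _ in range(30): x=d/(1+k*(x@x))
    R,_=cv2.Rodrigues(np.array(c['rvec'],float));t=np.array(c['tvec'],float).ravel()
    return -R.T@t, R.T@np.array([x[0],x[1],1])
def onz(c,uv,z):
    o,v=ray(c,uv); return o+v*(z-o[2])/v[2]
def proj(c,P):
    R,_=cv2.Rodrigues(np.array(c['rvec'],float)); q=R@np.array(P,float)+np.array(c['tvec'],float).ravel()
    s=q[:2]/q[2]; s=s*(1+float(c['k1'])*(s@s)); K=np.array(c['intrinsics'],float); return (K@[s[0],s[1],1])[:2]
E
python3 - <<'E'
from h import *
for n in('top','side'):
    c=cam(n,n+'0.png'); o,_=ray(c,(320,240)); print(n,o,onz(c,(320,240),0),c['k1'])
o=bot.get_obs();print({k:np.round(v,3) for k,v in o.items()})
E
```

```text
top [0.42753167 0.01328349 1.19519121] [0.67939229 0.02906327 0.        ] 0.014452730623231366
side [0.50172616 0.32329413 1.14142663] [ 0.63327564 -0.02144726  0.        ] -0.12717278433777007
{'clock': np.float64(0.1), 'joint_pos': array([ 1.244,  0.241,  0.004,  1.335, -0.   ,  1.571]), 'joint_vel': array([ 0.   , -0.001,  0.003, -0.   ,  0.001,  0.002]), 'tau': array([ 0.0000e+00, -3.7314e+01,  2.5301e+01,  1.1000e-02,  0.0000e+00,
       -0.0000e+00]), 'eef_pos': array([0.16 , 0.473, 0.231]), 'tool_rot': array([ 0.813,  0.583, -0.001,  0.001]), 'ft_force': array([-0.101, -0.296,  0.622]), 'ft_torque': array([-0.014,  0.001,  0.003]), 'grip_width': np.float64(0.085)}
```

View pics/top0.png

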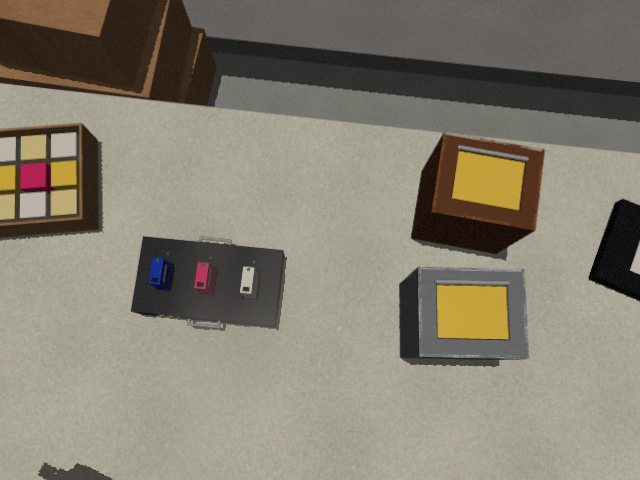

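View pics/side0.png

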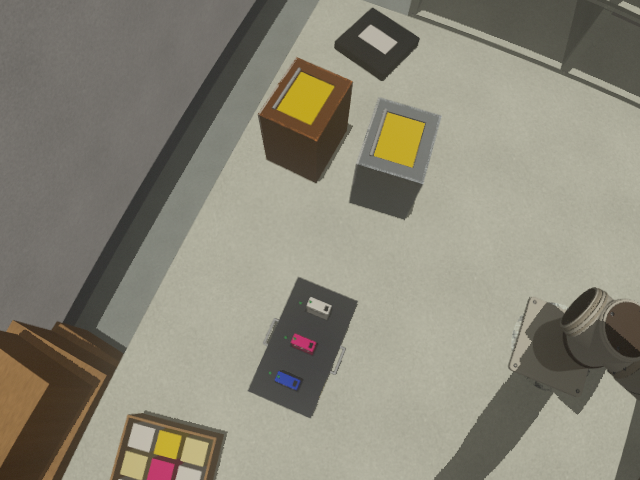

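The first views show these things:
- **Modules:** blue at top (160,272), pink (204,276), white (248,280). In the side view blue is at (288,380).
- **Flaps:** yellow in the grey bin at (473,312), which I want, and a look-alike in the brown bin at (488,181).
- **Other look-alikes:** coloured tiles in the crate at (35,175).

I choose blue (160,272) and the grey bin (473,312), and will check both in one close crop.

```bash
python3 - <<'E'
from h import *
t=cam('top');s=cam('side')
def crop(c,x,y,w,h,f): return cv2.resize(c['color'][y:y+h,x:x+w],None,fx=f,fy=f,interpolation=cv2.INTER_NEAREST)
A=crop(t,135,240,100,75,4);B=crop(s,250,330,100,75,4);C=crop(t,395,262,140,105,400/140);D=crop(s,340,95,110,82.5.__int__(),400/110)
f=lambda a:cv2.resize(a,(400,300),interpolation=cv2.INTER_NEAREST)
cv2.imwrite('pics/crop1.png',np.vstack([np.hstack([f(A),f(B)]),np.hstack([f(C),f(D)])]))
def rng(c,lo,hi,box):
    m=cv2.inRange(cv2.cvtColor(c['color'],cv2.COLOR_BGR2HSV),lo,hi);k=np.zeros_like(m);x,y,w,h=box;k[y:y+h,x:x+w]=m[y:y+h,x:x+w];return k
for n,c,box in(('top',t,(400,260,135,110)),('side',s,(350,95,95,125))):
    m=rng(c,(20,100,80),(35,255,255),box)
    cs=max(cv2.findContours(m,0,2)[0],key=cv2.contourArea)
    P=np.array([onz(c,p[0],0.218)[:2] for p in cs],np.float32)
    print(n,'flap',cv2.minAreaRect(P))
for n,c,box in(('top',t,(135,240,60,60)),('side',s,(265,360,50,40))):
    m=rng(c,(110,100,30),(130,255,255),box);V=c['color'].max(2)
    ys,xs=np.nonzero(m);print(n,'blue V hist',np.histogram(V[m>0],8))
    for thr in (0,90,120,150):
        k=((m>0)&(V>thr)).astype(np.uint8)
        L=cv2.findContours(k,0,2)[0]
        if not L: continue
        cs=max(L,key=cv2.contourArea)
        P=np.array([onz(c,p[0],0.125)[:2] for p in cs],np.float32)
        print(n,thr,cv2.boundingRect(cs),cv2.minAreaRect(P))
E
```

```text
top flap ((0.5414721965789795, -0.23997604846954346), (0.08908072859048843, 0.11903848499059677), 5.486727237701416)
side flap ((0.5412499308586121, -0.24158063530921936), (0.08973997086286545, 0.11849843710660934), 5.490223407745361)
top blue V hist (array([233,  42,  21,  16,  13,  17,  32, 198]), array([ 34.   ,  48.375,  62.75 ,  77.125,  91.5  , 105.875, 120.25 ,
       134.625, 149.   ]))
top 0 (148, 257, 25, 33) ((0.5567812323570251, 0.31416136026382446), (0.058628689497709274, 0.04160458967089653), 0.7587789297103882)
top 90 (149, 258, 15, 27) ((0.56033855676651, 0.323280394077301), (0.0491025373339653, 0.021087123081088066), 0.4773402512073517)
top 120 (149, 258, 14, 27) ((0.5600085854530334, 0.3232155740261078), (0.04786312207579613, 0.019785447046160698), 1.1856673955917358)
side blue V hist (array([  5,   9,   9,   9,  16,  25,  25, 146]), array([ 83.   ,  93.375, 103.75 , 114.125, 124.5  , 134.875, 145.25 ,
       155.625, 166.   ]))
side 0 (275, 371, 26, 19) ((0.5599250793457031, 0.3226318359375), (0.05030803382396698, 0.022355742752552032), 1.0926722288131714)
side 90 (275, 371, 25, 19) ((0.5600910782814026, 0.32264164090156555), (0.04998192936182022, 0.022350138053297997), 1.0595252513885498)
side 120 (275, 371, 25, 19) ((0.5602453351020813, 0.32279878854751587), (0.049069926142692566, 0.02125258930027485), 0.6583957076072693)
side 150 (275, 372, 24, 16) ((0.5609068274497986, 0.3223920166492462), (0.04622714966535568, 0.018640626221895218), 1.1177650690078735)
```

View pics/crop1.png

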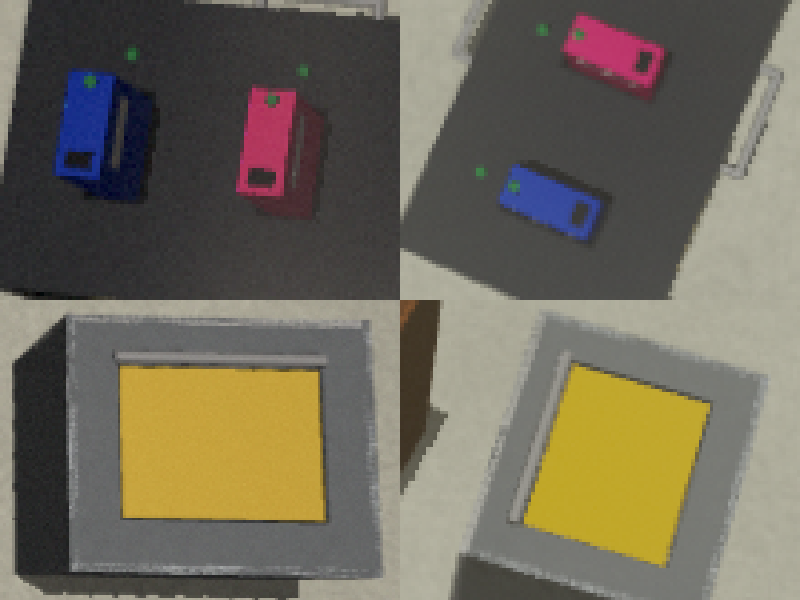

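The crop confirms both choices. Blue is upright with its top in view, and the grey bin has a yellow flap with its hinge bar on the +x side. From two views, blue is at (0.560, 0.323) with yaw about 1°, and the flap is at (0.541, -0.241) with yaw 5.5°.

Emit:
{"api": "play_rows", "payload": {"deltas": [0.8, 0, 0.5, 0, 0, 0.8, 0, 0.9, 0, 0, 0.8, 0, 0.9, 0, 0, 0.8, 0, 0.9, 0, 0, 0.8, 0, 0.9, 0, 0, 0.8, 0, 0.9, 0, 0, 0.8, 0, 0.9, 0, 0, 0.8, 0, 0.5, 0, 0, 0.8, 0, 0, 0, -10, 0.8, 0, 0, 0, -9.5, 0.8, 0, 0, 0, 0]}}

```text
clock: 1.58
eef_pos: [0.5357, 0.3456, 0.2251]
tool_rot: [0.699, 0.716, -0.004, -0.001]
ft_force: [0.0, 0.1, 0.4]
grip_width: 0.0682
```

```bash
cat > d.py <<'E'
# usage: d.py x y z ang(deg of tool x) -> remaining shift in units, turn
import sys; from h import *
from scipy.spatial.transform import Rotation as Ro
g=np.array(list(map(float,sys.argv[1:4])));o=bot.get_obs();R=Ro.from_quat(o['tool_rot']).as_matrix()
a=np.degrees(np.arctan2(R[1,0],R[0,0]))
print('t',round(float(o['clock']),2),'pos',np.round(o['eef_pos'],4),'ang',a.round(2),'grip',o['grip_width'],'F',np.round(o['ft_force'],1),'j6',o['joint_pos'][5].round(2))
print('units',np.round(R.T@(g-o['eef_pos'])/0.06,3),'turn',-(float(sys.argv[4])-a).__round__(2),'toolz',R[:,2].round(3))
E
python3 d.py .5602 .323 .231 90.9
python3 - <<'E'
from h import *
s=cam('side')  # row yaw from pink/white/blue top-face centres
for n,lo,hi,box in(('blue',(110,100,90),(130,255,255),(265,360,50,40)),('pink',(160,120,150),(175,255,255),(280,325,50,40))):
    m=cv2.inRange(cv2.cvtColor(s['color'],cv2.COLOR_BGR2HSV),lo,hi);x,y,w,h=box;k=np.zeros_like(m);k[y:y+h,x:x+w]=m[y:y+h,x:x+w]
    L=cv2.findContours(k,0,2)[0]
    if L: print(n,cv2.minAreaRect(np.array([onz(s,p[0],.125)[:2] for p in max(L,key=cv2.contourArea)],np.float32)))
E
```

```text
t 1.57 pos [0.5357 0.3456 0.2251] ang 91.38 grip 0.06819371762094889 F [0.  0.1 0.4] j6 0.55
units [-0.387  0.399 -0.098] turn 0.48 toolz [-0.006 -0.004 -1.   ]
pink ((0.5620356202125549, 0.23785334825515747), (0.04846460744738579, 0.02088090032339096), 0.6139341592788696)
```

Emit:
{"api": "play_rows", "payload": {"deltas": [0.8, -0.39, 0.4, 0, 0, 0.8, 0, 0, 0, 0]}}

```text
clock: 1.88
eef_pos: [0.5599, 0.3231, 0.2249]
tool_rot: [0.7, 0.714, -0.004, -0.001]
ft_force: [0.4, -0.3, 0.4]
grip_width: 0.0681
```

```bash
python3 d.py .5602 .323 .085 91.2
```

```text
t 1.88 pos [0.5599 0.3231 0.2249] ang 91.17 grip 0.06812695108633054 F [ 0.4 -0.3  0.4] j6 0.5
units [0.008 0.02  2.332] turn -0.03 toolz [-0.006 -0.004 -1.   ]
```

Emit:
{"api": "play_rows", "payload": {"deltas": [0.8, 0, 0, 0.6, 0, 0.8, 0, 0, 0.6, 0, 0.8, 0, 0, 0.6, 0, 0.8, 0, 0.02, 0.5, 0, 0.8, 0, 0, 0, 0]}}

```text
clock: 2.5
eef_pos: [0.5582, 0.326, 0.0849]
tool_rot: [0.702, 0.712, -0.002, -0.001]
ft_force: [-0.3, 0.6, 0.2]
grip_width: 0.0685
```

```bash
python3 d.py .5602 .323 .085 91.2
```

```text
t 2.5 pos [0.5582 0.326  0.0849] ang 90.82 grip 0.06852495991101627 F [-0.3  0.6  0.2] j6 0.51
units [-0.051  0.033 -0.001] turn -0.38 toolz [-0.005 -0.001 -1.   ]
```

Emit:
{"api": "play_rows", "payload": {"deltas": [0.8, -0.05, 0.03, 0, -0.4, 0.8, 0, 0, 0, 0, 0.4, 0, 0, 0, 0, 0.1, 0, 0, 0, 0, 0.1, 0, 0, 0, 0, 0.1, 0, 0, 0, 0, 0.1, 0, 0, 0, 0, 0.1, 0, 0, 0, 0]}}

```text
clock: 3.5
eef_pos: [0.5626, 0.3251, 0.0911]
tool_rot: [0.7, 0.714, 0.002, -0.0]
ft_force: [-0.4, 0.0, -0.4]
grip_width: 0.0214
```

```bash
python3 d.py .5602 .323 .24 91.2
```

```text
t 3.5 pos [0.5626 0.3251 0.0911] ang 91.19 grip 0.021372768307252165 F [-0.4  0.  -0.4] j6 0.5
units [-0.026 -0.033 -2.482] turn -0.01 toolz [ 0.003  0.004 -1.   ]
```

Emit:
{"api": "play_rows", "payload": {"deltas": [0, 0, 0, -0.2, 0, 0, 0, 0, -0.3, 0, 0, 0, 0, -0.4, 0, 0, 0, 0, -0.6, 0, 0, 0, 0, -0.6, 0, 0, 0, 0, -0.6, 0, 0, 0, 0, -0.6, 0, 0, 0, 0, -0.6, 0, 0, 0, 0, -0.3, 0, 0, 0, 0, 0, 0]}}

```text
clock: 4.75
eef_pos: [0.56, 0.323, 0.3525]
tool_rot: [0.7, 0.714, -0.0, -0.001]
ft_force: [0.7, 0.6, -1.9]
grip_width: 0.0214
```

```bash
python3 d.py .5414 -.2408 .335 95.5; python3 - <<'E'
from h import *
s=cam('side');t=cam('top')
cv2.imwrite('pics/lift.png',np.hstack([cv2.resize(s['color'],(400,300)),cv2.resize(t['color'],(400,300))]))
E
```

```text
t 4.75 pos [0.56   0.323  0.3525] ang 91.18 grip 0.021426996024734454 F [ 0.7  0.6 -1.9] j6 0.5
units [-9.388 -0.504  0.286] turn -4.32 toolz [-0.002  0.001 -1.   ]
```

View pics/lift.png

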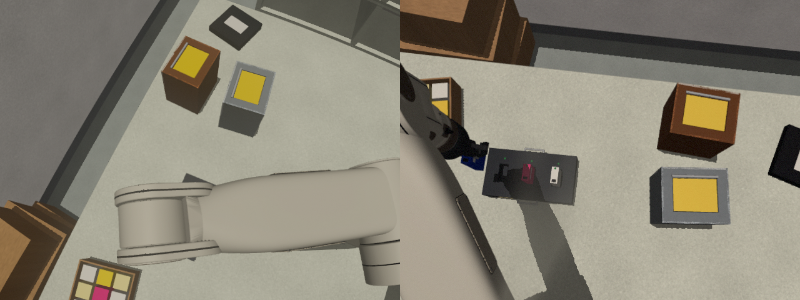

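The blue module is clear of the rack at top-view (475,160) in the half-scale picture. The weight reads 1.9 N, and pink and white are still in place. Next I carry it over.

Emit:
{"api": "play_rows", "payload": {"deltas": [0, -0.4, 0, 0, 0, 0, -0.7, -0.05, 0, 0, 0, -0.9, -0.05, 0, 0, 0, -0.9, -0.05, 0, 0, 0, -0.9, -0.05, 0, 0, 0, -0.9, -0.05, 0, 0, 0, -0.9, -0.05, 0, 0, 0, -0.9, -0.05, 0, 0, 0, -0.9, -0.05, 0, 0, 0, -0.7, 0, 0, 0, 0, -0.4, 0, 0, 0, 0, 0, 0, 0, -4]}}

```text
clock: 6.35
eef_pos: [0.5374, -0.2031, 0.3296]
tool_rot: [0.673, 0.74, -0.015, -0.015]
ft_force: [0.2, 1.0, -2.5]
grip_width: 0.0214
```

```bash
python3 d.py .5414 -.2408 .335 95.5
```

```text
t 6.35 pos [ 0.5374 -0.2031  0.3296] ang 95.42 grip 0.0213646791898477 F [ 0.2  1.  -2.5] j6 -0.45
units [-0.631  0.003 -0.091] turn -0.08 toolz [-0.042 -0.003 -0.999]
```

Emit:
{"api": "play_rows", "payload": {"deltas": [0, -0.6, 0, 0, 0, 0, 0, 0, 0, 0, 0, 0, 0, 0, 0]}}

```text
clock: 6.72
eef_pos: [0.5387, -0.2394, 0.3244]
tool_rot: [0.673, 0.739, -0.016, -0.019]
ft_force: [-0.6, 0.2, -2.1]
grip_width: 0.0212
```

```bash
python3 d.py .5424 -.2408 .335 95.5; python3 - <<'E'
from h import *
s=cam('side');t=cam('top')
P=bot.get_obs()['eef_pos']
im=[]
for c in(s,t):
    u,v=proj(c,P).astype(int); x=np.clip(u-80,0,480);y=np.clip(v-60,0,360);im.append(cv2.resize(c['color'][y:y+120,x:x+160],(400,300)))
    print(x,y)
cv2.imwrite('pics/over.png',np.hstack(im))
E
```

```text
t 6.72 pos [ 0.5387 -0.2394  0.3244] ang 95.38 grip 0.021198483562156416 F [-0.6  0.2 -2.1] j6 -0.5
units [-0.028  0.051 -0.179] turn -0.12 toolz [-0.051  0.002 -0.999]
328 53
410 246
```

View pics/over.png

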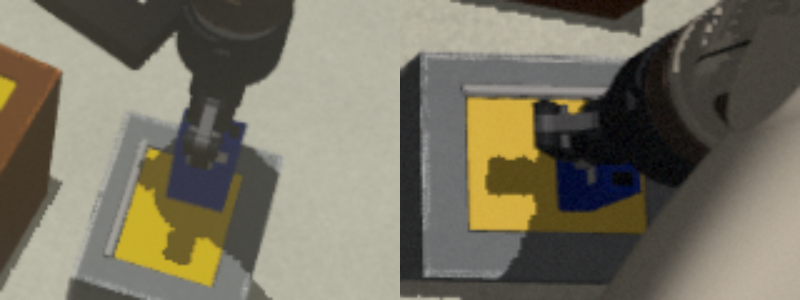

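The module hangs over the flap, with its shadow on it at about (180,245) in the crop, and looks roughly centred. The tool leans about 3°, so I'll check whether idle rows or a small upward move affect that.

Emit:
{"api": "play_rows", "payload": {"deltas": [0, 0, 0, 0, 0, 0, 0, 0, 0, 0, 0, 0, 0, 0, 0, 0, 0, 0, 0, 0]}}

```text
clock: 7.32
eef_pos: [0.5391, -0.2373, 0.3254]
tool_rot: [0.672, 0.74, -0.016, -0.019]
ft_force: [0.2, -0.1, -2.7]
grip_width: 0.0208
```

```bash
python3 d.py .5424 -.2408 .335 95.5
```

```text
t 7.33 pos [ 0.5391 -0.2373  0.3254] ang 95.58 grip 0.020816194886630206 F [ 0.2 -0.1 -2.7] j6 -0.5
units [-0.063  0.042 -0.163] turn 0.08 toolz [-0.049  0.001 -0.999]
```

Emit:
{"api": "play_rows", "payload": {"deltas": [0, 0, 0.1, -0.25, 0, 0, 0, 0, -0.25, 0, 0, 0, 0, 0, 0]}}

```text
clock: 7.7
eef_pos: [0.5466, -0.2366, 0.3557]
tool_rot: [0.672, 0.741, -0.016, -0.019]
ft_force: [-0.8, -0.3, -3.0]
grip_width: 0.0215
```

```bash
python3 d.py .5424 -.2408 .335 95.5
```

```text
t 7.7 pos [ 0.5466 -0.2366  0.3557] ang 95.58 grip 0.021533674673298225 F [-0.8 -0.3 -3. ] j6 -0.5
units [-0.065 -0.06   0.348] turn 0.08 toolz [-0.05   0.001 -0.999]
```

Emit:
{"api": "play_rows", "payload": {"deltas": [0, -0.065, 0, 0.3, 0, 0, 0, 0, 0.3, 0, 0, 0, 0.03, 0.3, 0, 0, 0, 0, 0, 0]}}

```text
clock: 8.2
eef_pos: [0.5455, -0.2402, 0.298]
tool_rot: [0.672, 0.74, -0.017, -0.019]
ft_force: [-1.1, 0.3, -2.2]
grip_width: 0.021
```

```bash
python3 d.py .545 -.2405 .175 95.5
```

```text
t 8.2 pos [ 0.5455 -0.2402  0.298 ] ang 95.57 grip 0.02095159614707439 F [-1.1  0.3 -2.2] j6 -0.5
units [-0.018  0.094  2.047] turn 0.07 toolz [-0.051  0.002 -0.999]
```

Emit:
{"api": "play_rows", "payload": {"deltas": [0, 0, 0.01, 0.25, 0, 0, 0, 0.01, 0.25, 0, 0, 0, 0.01, 0.25, 0, 0, 0, 0.01, 0.25, 0]}}

```text
clock: 8.7
eef_pos: [0.5464, -0.2408, 0.2412]
tool_rot: [0.672, 0.74, -0.015, -0.015]
ft_force: [-0.7, 0.3, -2.2]
grip_width: 0.0214
```

```bash
python3 d.py .545 -.2405 .175 95.5
```

```text
t 8.7 pos [ 0.5464 -0.2408  0.2412] ang 95.57 grip 0.021403037650822618 F [-0.7  0.3 -2.2] j6 -0.5
units [0.005 0.025 1.103] turn 0.07 toolz [-0.044 -0.002 -0.999]
```

Emit:
{"api": "play_rows", "payload": {"deltas": [0, 0, 0.01, 0.25, 0, 0, 0, 0.01, 0.25, 0, 0, 0, 0.01, 0.25, 0, 0, 0, 0.01, 0.25, 0, 0, 0, 0, 0.1, 0, 0, 0, 0, 0, 0]}}

```text
clock: 9.45
eef_pos: [0.5453, -0.2407, 0.1708]
tool_rot: [0.672, 0.74, -0.016, -0.016]
ft_force: [0.3, 0.1, -2.5]
grip_width: 0.0211
```

```bash
python3 d.py .545 -.2405 .175 95.5;  python3 - <<'E'
from h import *
im=[]
for n,x,y in(('side',328,73),('top',400,256)):
    c=cam(n);im.append(cv2.resize(c['color'][y:y+120,x:x+160],(400,300)))
cv2.imwrite('pics/in.png',np.hstack(im))
E
```

```text
t 9.45 pos [ 0.5453 -0.2407  0.1708] ang 95.56 grip 0.021093068047396683 F [ 0.3  0.1 -2.5] j6 -0.5
units [ 0.004 -0.007 -0.069] turn 0.06 toolz [-0.045 -0.002 -0.999]
```

View pics/in.png

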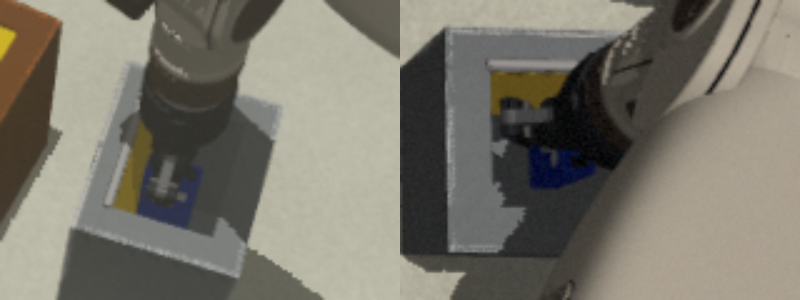

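The flap hangs open, seen as a yellow strip at (135,165) in the left crop. The module's top is at about rim level between the fingers at (170,195). Now I release it.

Emit:
{"api": "play_rows", "payload": {"deltas": [0.5, 0, 0, 0, 0, 0.5, 0, 0, 0, 0, 0.5, 0, 0, 0, 0, 0.5, 0, 0, 0, 0, 0.5, 0, 0, 0, 0, 0.5, 0, 0, 0, 0]}}

```text
clock: 10.3
eef_pos: [0.5473, -0.2416, 0.1752]
tool_rot: [0.672, 0.74, -0.015, -0.012]
ft_force: [-1.1, 0.4, -0.1]
grip_width: 0.0429
```

```bash
python3 d.py .545 -.2405 .28 95.5;  python3 - <<'E'
from h import *
im=[]
for n,x,y in(('side',328,73),('top',400,256)):
    c=cam(n);im.append(cv2.resize(c['color'][y:y+120,x:x+160],(400,300)))
cv2.imwrite('pics/rel.png',np.hstack(im))
E
```

```text
t 10.3 pos [ 0.5473 -0.2416  0.1752] ang 95.55 grip 0.04290843614266521 F [-1.1  0.4 -0.1] j6 -0.5
units [ 0.021 -0.104 -1.744] turn 0.05 toolz [-0.038 -0.005 -0.999]
```

View pics/rel.png

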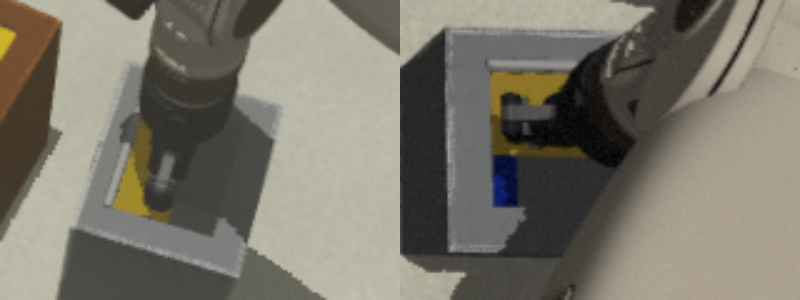

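The module has dropped: blue shows deep in the bin at (505,180), and the force is down to zero. The flap now rests on the fingers, so I draw straight up.

Emit:
{"api": "play_rows", "payload": {"deltas": [0.5, 0, 0, -0.3, 0, 0.5, 0, -0.02, -0.4, 0, 0.5, 0, -0.02, -0.5, 0, 0.5, 0, -0.02, -0.6, 0, 0.5, 0, 0, -0.6, 0, 0.5, 0, 0, -0.6, 0, 0.5, 0.7, 0, 0, 0, 0.5, 0.8, 0, 0, 0, 0.5, 0.8, 0, 0, 0, 0.5, 0.8, 0, 0, 0, 0.5, 0.6, 0, 0, 0, 0.5, 0, 0, 0, 0]}}

```text
clock: 11.9
eef_pos: [0.5327, -0.0143, 0.3606]
tool_rot: [0.672, 0.74, -0.011, -0.009]
ft_force: [0.4, -0.6, 0.7]
grip_width: 0.0426
```

```bash
python3 d.py .545 -.05 .35 95.5;  python3 - <<'E'
from h import *
im=[]
for n,x,y in(('side',240,90),('top',120,230)):
    c=cam(n);im.append(cv2.resize(c['color'][y:y+310,x:x+413] if n=='side' else c['color'][130:440,120:533],(400,300)))
    m=cv2.inRange(cv2.cvtColor(c['color'],cv2.COLOR_BGR2HSV),(20,100,60),(35,255,255))
    bx=(350,95,95,125) if n=='side' else (400,260,135,110);k=np.zeros_like(m);k[bx[1]:bx[1]+bx[3],bx[0]:bx[0]+bx[2]]=255
    L=cv2.findContours(m&k,0,2)[0]
    if L: print(n,cv2.minAreaRect(np.array([onz(c,p[0],.218)[:2] for p in max(L,key=cv2.contourArea)],np.float32)))
cv2.imwrite('pics/end.png',np.hstack(im))
E
```

```text
t 11.9 pos [ 0.5327 -0.0143  0.3606] ang 95.49 grip 0.04264795074043001 F [ 0.4 -0.6  0.7] j6 -0.12
units [-0.611  0.153  0.174] turn -0.01 toolz [-0.028 -0.003 -1.   ]
side ((0.49954384565353394, -0.217427060008049), (0.011034026741981506, 0.06235861778259277), 5.337263584136963)
top ((0.5413404107093811, -0.23991498351097107), (0.0891292467713356, 0.11916106939315796), 5.149839878082275)
```

View pics/end.png

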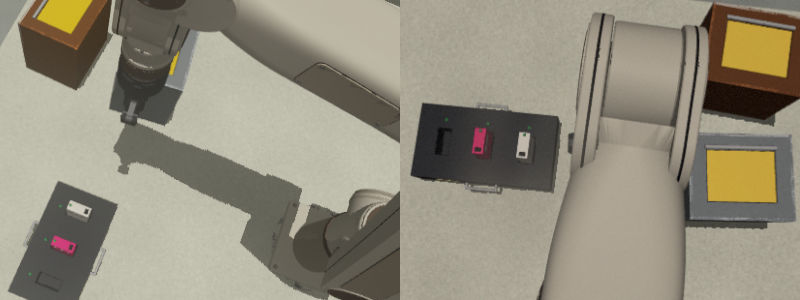

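The top view shows the flap shut: its outline at the rim plane matches the first measurement to under 0.1 mm in position and 0.3° in angle. Blue's pocket is empty, pink and white stand in theirs, and the arm touches nothing. I'm handing in.

```bash
python3 -c "
from h import *
print(ticket.job_done())"
```

```text
the job is handed in; nothing more can be done
None
```

The blue module is in the return bin, and I handed the job in at about 12 s of the 45 s allowed. I lifted it from the rack and pushed it down through the yellow flap of the grey bin until its top was about level with the rim. With the flap hanging open, I let the module drop and drew the gripper straight up and away.

**Final checks**
- **Flap:** the top view shows it shut, within 0.1 mm and about 0.3° of where it was at the start. The side view could not confirm this because the arm blocked it.
- **Module:** it is no longer in the gripper, the rack pocket is empty, and blue showed inside the bin after release. It came to rest off-centre, and I could not see whether it is standing or has tipped over.
- **Other modules:** pink and white are still in their pockets.
- **Forces:** every wrist force reading was 3 N or less, and the arm touches nothing now.

**One imperfection:** the tool leaned about 2.5–3° while carrying and inserting the module. I found no quick way to correct it and judged it well within the mouth's clearance.

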